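Shift the tube mixer into third gear

TASK

Put the tube roller mixer into third gear: with the fingertips, push the knob of its gear lever along the left-hand lane to the cross slot of the H-shaped gate, across to the right-hand lane, and then forward, away from you, until it is fully home in the third slot (far right, three dots). Only push the knob from the side: do not grip it between the fingers and do not force it hard against the gate. Leave the tubes on the rollers and the other things on the bench where they are.

Things in the scene. Friction and masses are not known exactly. Their poses are not given: they have to be found in the camera images.
- mixer: White tube roller mixer, fixed. Origin on the bench below the centre of its H gate; x forward (away from the operator, who stands on the robot's side), y left, z up. Gear housing with the gate: 210 x 120 mm (x, y), centred on the origin, cover at z = 112 mm. The tray with five black rollers runs from y = -60 to -405 mm, 97 mm high with the tubes on it.
- gate_center (a point): Centre of the steel gate plate, 92 x 88 mm, top at z = 124 mm; axes as the mixer's. Its H from above: two lanes along x, joined half-way by a cross slot along y. First slot far left (+x, +y; one punched dot), second near left (-x, +y; two dots), third far right (+x, -y; three dots), fourth near right (-x, -y; four dots).
- gear_across (a joint): Sideways tilt of the gear lever (rad): 0 upright, -0.24 in the left-hand lane (slots one, two), +0.24 in the right-hand lane (slots three, four); these are its stops. It starts in the left-hand lane and changes lane only while gear_forward is within about 0.06 of 0. No spring: friction holds the lever where it is left, and 2 to 4 N at the knob moves it.
- gear_forward (a joint): Fore-and-aft tilt of the gear lever (rad): 0 in the cross slot (neutral), +0.30 fully forward (home in slot one or three), -0.30 fully back (home in slot two or four); these are its stops. It starts anywhere from -0.27 to +0.27.
- knob_center (a point): Centre of the lever's black knob, a ball 36 mm across on a 10 mm steel stem. The pivot is 64 mm above the mixer's origin and 140 mm from this point: with a = gear_across and f = gear_forward it lies at x = 140 sin f, y = -140 sin a cos f, z = 64 + 140 cos a cos f (mm, mixer frame): 41 mm to and fro, 33 mm to either side, 190 to 204 mm above the bench.
- gear_knob: The gear lever itself, knob and stem, in black plastic and steel; origin at the lever's pivot, its z along the stem up to the knob.
- tube_a: First tube. Lies in the groove between two rollers of the mixer: a capped sample tube 16 mm across and 100 mm long with a paper label; origin at its centre, its y along the tube. A bystander, to be left alone.
- tube_b: Second tube. Lies in the groove between two rollers of the mixer: a capped sample tube 16 mm across and 100 mm long with a paper label; origin at its centre, its y along the tube. A bystander, to be left alone.
- tube_c: Third tube. Lies in the groove between two rollers of the mixer: a capped sample tube 16 mm across and 100 mm long with a paper label; origin at its centre, its y along the tube. A bystander, to be left alone.
- tube_rack: White rack of capped tubes, 200 x 75 mm, 104 mm high over the caps, loose, to the left of the mixer; origin under its centre. A bystander.
- specimen_pot: Closed jar 48 mm across, 65 mm high, loose, close to the left side of the gear housing; origin under its centre. A bystander.
- label_roll: Roll of paper labels 72 mm across, 30 mm high, loose, on the bench beyond the mixer; origin under its centre. A bystander.
- marker: Marker pen 104 mm long, 13 mm thick, loose, lying across the near part of the gear housing's cover, in front of the gate, its top at z = 125 mm; origin under its centre. A bystander.

How it is judged:
By the outcome, as a careful person would: the job done as asked, in the order asked, and still so for the second after the job is handed in, with the robot touching nothing.
It also fails if it takes over 64 s, if anything falls off the work surface, if the arm or the gripper's body presses on something with over 40 N, if the wrist force passes 120 N, or if a joint passes its speed limit or range.

ROBOT

A 6-joint arm with a two-finger parallel gripper is mounted at the origin on the work surface. World frame = base frame: x ahead of the robot, y to its left, z up, the work surface at z = 0. Lengths are in mm, angles in rad, forces in N, time in s.
With the tool pointing down it reaches from about 350 to 850 mm from the base axis. Payload 8.1 kg.
Tool frame: the origin (TCP) lies between the finger pads; the fingertips stand 17 mm ahead of it and the grasp point (between the pads) lies 2 mm behind it; y points along the fingers, x is the direction in which the jaws open and shut, and the axes are right-handed (so a half turn about y gives the same grasp; the last joint's range is limited). The gripper opens to 93 mm and grips with 3 to 60 N. Pads are 15 mm wide; open, the fingers measure 128 mm over their backs; the gripper's body (75 mm by 188 mm) begins 65 mm behind the grasp point.
Start: joints at [1.049, 0.13, 1.488, -0, 1.523, -0.085], TCP at [253.805, 543.68, 235.635] pointing down, gripper open.
Joint ranges: [-2.96, 2.96], [-0.89, 2.26], [0.02, 2.5], [-1.34, 4.48], [0, 2.73], [-2.66, 2.66]. Speed limits (rad/s): [2.39, 2.39, 2.79, 3.14, 3.14, 3.14].

INTERFACE

Orientations are given as [roll, pitch, yaw] about the fixed x, y, z axes, in that order (R = Rz(yaw) Ry(pitch) Rx(roll)).
In Python, from bench import status, vision, workorder gives the robot as it stands.
- The arm moves only by the tool drive_tool, never from a script. Its argument "motion" is a list that holds one entry, the list of rows, each a list of 7 numbers: the shift along the tool's x, y, z each as a share of 0.25 m, from -1 to 1, then the turn, a rotation vector about the tool's x, y, z each as a share of 2 pi rad, from -1 to 1, then the finger opening in mm, from 0 to 93. In form: [[[tx, ty, tz, wx, wy, wz, jaw], ...]]. A call has 1 to 8 rows; each row is the pose to reach, as a shift and turn from the pose commanded when the call began, along the tool's axes at that moment, turning the shorter way round; what a row does not reach only later rows make up. A row lasts 1/12 s, in which the tool goes at most 41.7 mm and 7.16 degrees, less where a joint would pass 70% of its speed; a pose out of reach is approached as far as the arm can. A call with a number of a shift or a turn outside -1 to 1 is refused whole. A call with a gripper value outside its range is refused whole. The fingers move at their own pace and stop on an object; "newtons" is the grip in N (left out, the last holds). Time passes only in rows, so rows that repeat a pose let the fingers close. It gives the time, the measured TCP pose, the force and the opening at its end, in the units of the state.
- status.observe(): the state, without advancing time (a new reading comes with each control period).
- vision.camera(name): name is "scene" or "top"; returns a dict with "image" (480x640x3 uint8, blue, green, red), "fx", "fy", "cx", "cy" (pixels), "position" and "attitude" of the camera in the world. Camera axes: x right, y down, z forward; pixel columns grow to the right and rows downward; lengths in mm; the calibration is good to about 2 mm. A picture is of the moment at which its call begins. There is no depth.
- workorder.hand_in(): hands the job in, once; it reports no verdict.
The state is a dict: "time_s": time; "joint_positions": joint angles; "qd": joint speeds; "joint_efforts": joint torques, N m; "ee_pos": TCP position; "tool_rot": TCP orientation; "ft_force": force on the tool from outside, world axes, zero at the start; "moment": the same for the moment, N m; "opening": finger opening in mm.
Only numpy, scipy, OpenCV 4.12 (cv2) and the standard library are available. Lean on these libraries where they do the work, as an engineer would, in place of code of your own. Each camera call takes 0.05 s, during which the arm holds its last target. There are 200 camera calls.

## Working session

There is one attempt and no reset: what is moved stays moved. The work goes in short steps, Python scripts to look and compute and a tool call to move; the robot and the scene stay as the last step left them, time stands still between calls to the robot, and variables do not carry over. Pictures are saved under pics/ and viewed, about 8 in all and at most 12, crops included, and the job is handed in when it is done.

Besides the shell and the picture viewer there is one more tool, called after "Call:" by a JSON object that holds its "fn" and its "kwargs", one argument or row to a line. drive_tool: Moves the arm, as the interface text tells. Shift numbers are shares of 0.25 m and turn numbers shares of 2 pi rad, none past 1 either way. Its arguments: {"type":"object","properties":{"motion":{"type":"array"},"newtons":{"type":"number"}},"required":["motion"]}

```bash
mkdir -p pics; ls; python3 - <<'E'
from bench import status, vision
import cv2
s=status.observe(); print(s)
for n in("scene","top"):
    c=vision.camera(n); cv2.imwrite(f"pics/{n}0.png",c["image"])
    print({k:v for k,v in c.items() if k!="image"})
E
```

```text
pics
{'time_s': 0.0, 'joint_positions': array([ 1.04861080e+00,  1.31133832e-01,  1.48925798e+00, -5.70285007e-07,
        1.52301869e+00, -8.54178065e-02]), 'qd': array([-0.00080147, -0.00117793,  0.00124107,  0.00070383,  0.00079735,
       -0.00038681]), 'joint_efforts': array([-1.55510956e-03, -5.59833777e+01, -4.91755950e+01,  7.65585992e-02,
        3.58612952e-02, -1.30929734e-04]), 'ee_pos': array([253.52890785, 543.21263182, 234.61545522]), 'tool_rot': array([-1.57064181,  0.00181127,  1.13402878]), 'ft_force': array([-0.19305065,  0.42172773, -0.09411439]), 'moment': array([-0.04373942, -0.00533122, -0.00500349]), 'opening': 92.9890446437292}
{'fx': 575.7912487578318, 'fy': 575.7912487578318, 'cx': 324.7890573607949, 'cy': 238.80740132171417, 'position': array([1288.56679393,  297.73506031,  910.70987468]), 'attitude': array([-2.38100344,  0.01771605,  1.88844532])}
{'fx': 504.9328654521042, 'fy': 504.9328654521042, 'cx': 319.52702264673917, 'cy': 237.8090752579276, 'position': array([ 495.46779096,   55.94919678, 1064.02769654]), 'attitude': array([-3.05031885, -0.03973273, -1.55961801])}
```

View pics/top0.png

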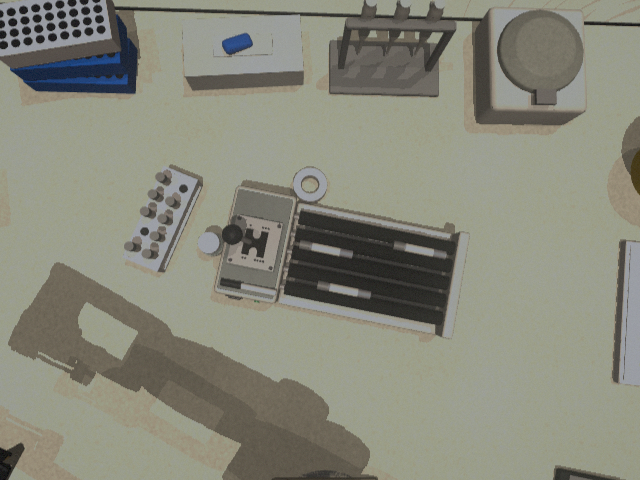

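View pics/scene0.png

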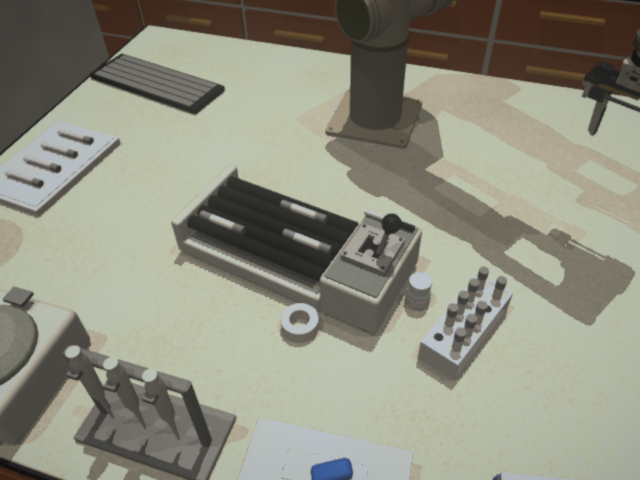

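Both views show the mixer: top-view knob at about (232,234) and gate plate about (254,244); in the scene view the knob is at (391,223). Enlarging both.

```bash
python3 - <<'E'
import cv2,numpy as np
a=cv2.imread("pics/top0.png")[175:310,195:315]; b=cv2.imread("pics/scene0.png")[195:340,310:440]
a=cv2.resize(a,(400,450),interpolation=cv2.INTER_CUBIC); b=cv2.resize(b,(400,446),interpolation=cv2.INTER_CUBIC)
b=cv2.copyMakeBorder(b,0,4,0,0,0)
cv2.imwrite("pics/crop0.png",cv2.convertScaleAbs(np.hstack([a,b]),alpha=1.3))
E
```

```text
(no output)
```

View pics/crop0.png

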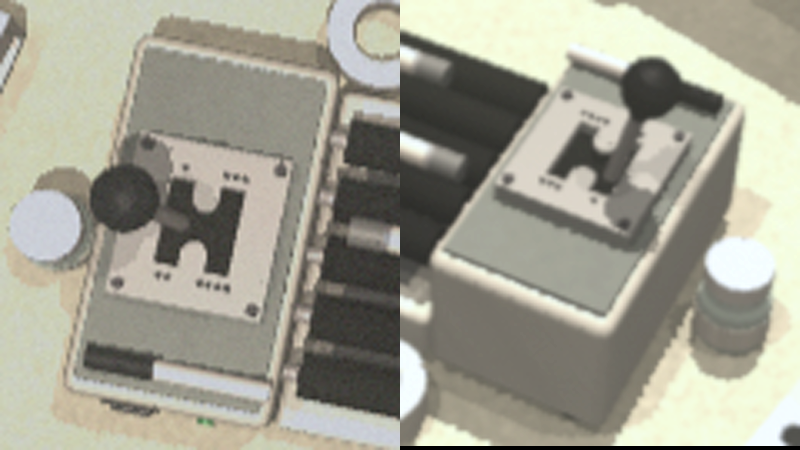

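```bash
cat > h.py <<'E'
import numpy as np
from scipy.spatial.transform import Rotation as Ro
from scipy.optimize import least_squares
C={"scene":((575.791,324.789,238.807),(1288.567,297.735,910.71),(-2.38100344,0.01771605,1.88844532)),
"top":((504.933,319.527,237.809),(495.468,55.949,1064.028),(-3.05031885,-0.03973273,-1.55961801))}
def ray(n,u,v):
    (f,cx,cy),p,a=C[n]; return np.array(p),Ro.from_euler("xyz",a).apply([(u-cx)/f,(v-cy)/f,1])
def atz(n,u,v,z):
    p,d=ray(n,u,v); return p+d*(z-p[2])/d[2]
def proj(n,P):
    (f,cx,cy),p,a=C[n]; q=Ro.from_euler("xyz",a).inv().apply(np.asarray(P)-p); return q[:2]/q[2]*f+[cx,cy]
def tri(u1,u2):
    p,d=ray("top",*u1);q,e=ray("scene",*u2)
    s=np.linalg.lstsq(np.c_[d,-e],q-p,rcond=None)[0]; A=p+d*s[0];B=q+e*s[1]; return (A+B)/2,np.linalg.norm(A-B)
def knob(a,f): return np.array([140*np.sin(f),-140*np.sin(a)*np.cos(f),64+140*np.cos(a)*np.cos(f)])
E
python3 - <<'E'
from h import *
T=np.array([(148,143),(281,171),(252,311),(117,283)])/3.3333+[195,175]
S=(np.array([(624,224),(507,179),(567,95),(679,136)])-[400,0])/3.077+[310,195]
W=[]
for t,s in zip(T,S):
    a=atz("top",*t,124);b=atz("scene",*s,124);W.append((a+b)/2);print(a.round(1),b.round(1))
W=np.array(W);c=W.mean(0);print("centre",c)
for i in range(4):print(np.linalg.norm(W[i]-W[i-3]).round(1))
x=(W[0]+W[1]-W[2]-W[3]);y=(W[0]+W[3]-W[1]-W[2])
print("yaw",np.arctan2(x[1],x[0]),np.arctan2(-y[0],y[1]))
yaw=(np.arctan2(x[1],x[0])+np.arctan2(-y[0],y[1]))/2
k,g=tri((232.5,234.7),(391.6,223.3));print("knob",k,g)
R=Ro.from_euler("z",yaw);print("knob mixer",R.inv().apply(k-[c[0],c[1],0]))
for f in (-.27,-.1,0,.1,.27):print(f,knob(-.24,f))
E
```

```text
[617.1 169.6 124. ] [619.  172.6 124. ]
[602.5  95.  124. ] [605.4  97.2 124. ]
[523.9 109.7 124. ] [526.5 112.5 124. ]
[538.5 184.7 124. ] [540.4 187.2 124. ]
centre [571.65555365 141.05261434 124.        ]
76.3
80.2
76.2
80.0
yaw -0.18719800415698995 -0.1868976782807801
knob [578.05912867 172.73635075 197.69802603] 2.182901836928984
knob mixer [  0.40000332  32.32189542 197.69802603]
-0.27 [-37.34240114  32.07272227 195.0606179 ]
-0.1 [-13.97667833  33.11211447 199.30794632]
0 [  0.          33.2783677  199.98731648]
0.1 [ 13.97667833  33.11211447 199.30794632]
0.27 [ 37.34240114  32.07272227 195.0606179 ]
```

Knob is at about f≈0 (mixer x ≈ 0 mm, y ≈ 32 mm, z ≈ 198), so it already stands in line with the cross slot. I'm turning the tool square to the mixer, closing the fingers and going to the knob's left side.

Call:
{"fn": "drive_tool", "kwargs": {
  "motion": [
    [[-0.32,0,-0.92,0,0.159,0,0],[-0.32,0,-0.92,0,0.159,0,0],[-0.32,0,-0.92,0,0.159,0,0],[-0.32,0,-0.92,0,0.159,0,0],[-0.32,0,-0.92,0,0.159,0,0],[-0.32,0,-0.92,0,0.159,0,0],[-0.32,0,-0.92,0,0.159,0,0],[-0.32,0,-0.92,0,0.159,0,0]]
  ],
  "newtons": 10
}}

```text
time_s: 0.77
ee_pos: [429.9, 371.8, 235.1]
tool_rot: [-1.571, 0.001, 0.125]
ft_force: [-0.2, 0.2, 0.5]
opening: 44.1
```

Call:
{"fn": "drive_tool", "kwargs": {
  "motion": [
    [[0.54,0,-0.687,0,0.0512,0,0],[0.54,0,-0.687,0,0.0512,0,0],[0.54,0,-0.687,0,0.0512,0,0],[0.54,0,-0.687,0,0.0512,0,0],[0.54,0,-0.687,0,0.0512,0,0],[0.54,0,-0.687,0,0.0512,0,0],[0.54,0,-0.687,0,0.0512,0,0],[0.54,0,-0.687,0,0.0512,0,0]]
  ]
}}

```text
time_s: 1.43
ee_pos: [585.1, 221.5, 234.9]
tool_rot: [-1.571, 0.002, -0.188]
ft_force: [-1.1, 0.6, -0.4]
opening: 0.8
```

```bash
cat >> h.py <<'E'
O=np.array([571.66,141.05,0]);M=Ro.from_euler("z",-.187)
def mix(P): return M.inv().apply(np.asarray(P)-O)
def wor(P): return M.apply(P)+O
E
cat > look.py <<'E'
import sys,cv2
from h import *
from bench import status,vision
s=status.observe();print(s["time_s"],"mixer",mix(s["ee_pos"]).round(1),s["tool_rot"].round(3),s["ft_force"].round(1),s["opening"])
if len(sys.argv)>1:
    I=[]
    for n in("top","scene"):
        im=vision.camera(n)["image"]; u,v=proj(n,wor([0,0,160])).astype(int)
        I.append(cv2.resize(im[v-65:v+65,u-60:u+60],(400,433),interpolation=cv2.INTER_CUBIC)); print(n,u-60,v-65)
    cv2.imwrite(sys.argv[1],cv2.convertScaleAbs(np.hstack(I),alpha=1.3))
E
python3 look.py pics/l1.png
```

```text
1.4333 mixer [ -1.8  81.5 234.9] [-1.571  0.002 -0.188] [-1.1  0.6 -0.4] 0.7994129021902119
top 192 175
scene 313 167
```

View pics/l1.png

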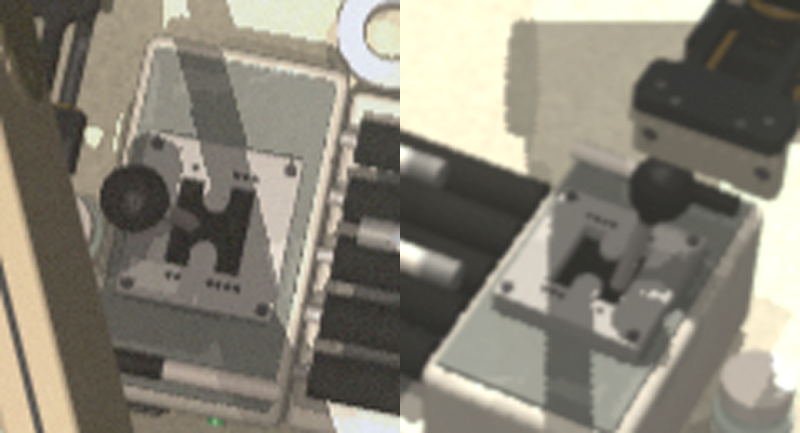

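The knob is still untouched; top crop (135,197), scene crop (662,190). The fingers are hard to tell apart from the gripper body, so I'm taking a wider view.

```bash
python3 - <<'E'
from h import *
import cv2
from bench import vision
im=vision.camera("scene")["image"]
for z in(235,218,300): print(z,proj("scene",wor([-1.8,81.5,z])))
cv2.imwrite("pics/l2.png",cv2.resize(im[60:360,260:560],(600,600)))
E
```

```text
235 [419.82762063 216.43217106]
218 [418.80729368 223.61970256]
300 [423.9813916  187.17158948]
```

View pics/l2.png

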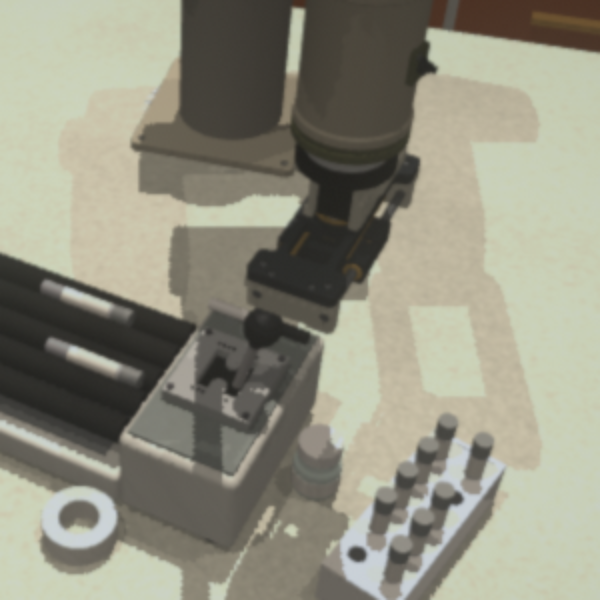

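The body's front end hides the fingers, as geometry predicts. Descending beside the knob, then approaching it.

Call:
{"fn": "drive_tool", "kwargs": {
  "motion": [
    [[0.0,0.14,0,0,0,0,0],[0.0,0.14,0,0,0,0,0],[0.0,0.14,0,0,0,0,0],[0.0,0.14,-0.02,0,0,0,0],[0.0,0.14,-0.04,0,0,0,0],[0.0,0.14,-0.06,0,0,0,0],[0.0,0.14,-0.06,0,0,0,0],[0.0,0.14,-0.06,0,0,0,0]]
  ]
}}

```text
time_s: 2.25
ee_pos: [582.9, 206.7, 201.7]
tool_rot: [-1.57, -0.001, -0.188]
ft_force: [-0.2, 0.6, 1.0]
opening: 0.6
```

```bash
python3 look.py
```

```text
2.25 mixer [ -1.1  66.6 201.7] [-1.57e+00 -1.00e-03 -1.88e-01] [-0.2  0.6  1. ] 0.5743396685325598
```

Call:
{"fn": "drive_tool", "kwargs": {
  "motion": [
    [[0,0,-0.015,0,0,0,0],[0,0,-0.03,0,0,0,0],[0,0,-0.045,0,0,0,0],[0,0,-0.06,0,0,0,0],[0,0,-0.075,0,0,0,0],[0,0,-0.09,0,0,0,0],[0,0,-0.1,0,0,0,0],[0,0,-0.11,0,0,0,0]]
  ]
}}

```text
time_s: 2.92
ee_pos: [577.3, 179.8, 200.7]
tool_rot: [-1.571, -0.0, -0.187]
ft_force: [0.7, 2.5, 2.6]
opening: 0.8
```

```bash
python3 look.py pics/l3.png
```

```text
2.9167 mixer [ -1.6  39.1 200.7] [-1.571 -0.    -0.187] [0.7 2.5 2.6] 0.8320655080364417
top 192 175
scene 313 167
```

View pics/l3.png

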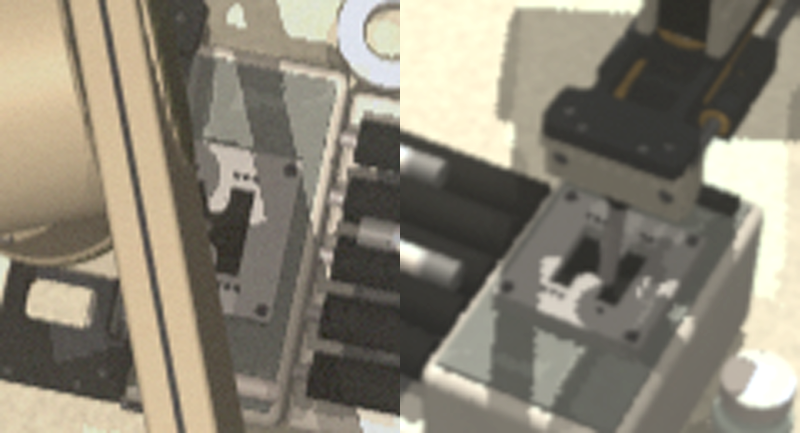

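The stem is upright in the scene crop (615,240) and moving across at about 2.5 N. Continuing.

Call:
{"fn": "drive_tool", "kwargs": {
  "motion": [
    [[0,0,-0.02,0,0,0,0],[0,0,-0.04,0,0,0,0],[0,0,-0.06,0,0,0,0],[0,0,-0.08,0,0,0,0],[0,0,-0.1,0,0,0,0],[0,0,-0.12,0,0,0,0],[0,0,-0.14,0,0,0,0],[0,0,-0.15,0,0,0,0]]
  ]
}}

```text
time_s: 3.68
ee_pos: [570.1, 142.3, 200.4]
tool_rot: [-1.571, 0.0, -0.187]
ft_force: [-0.4, 2.1, 1.4]
opening: 0.3
```

```bash
python3 look.py
```

```text
3.6833 mixer [ -1.7   1.  200.4] [-1.571  0.    -0.187] [-0.4  2.1  1.4] 0.3065578450348048
```

Small steps to the stop, watching the force.

Call:
{"fn": "drive_tool", "kwargs": {
  "motion": [
    [[0,0,-0.008,0,0,0,0],[0,0,-0.016,0,0,0,0],[0,0,-0.024,0,0,0,0],[0,0,-0.024,0,0,0,0]]
  ]
}}

```text
time_s: 4.02
ee_pos: [569.0, 136.9, 200.1]
tool_rot: [-1.571, 0.001, -0.187]
ft_force: [0.5, 1.0, -0.2]
opening: 0.3
```

Call:
{"fn": "drive_tool", "kwargs": {
  "motion": [
    [[0,0,-0.004,0,0,0,0],[0,0,-0.008,0,0,0,0],[0,0,-0.008,0,0,0,0]]
  ]
}}

```text
time_s: 4.27
ee_pos: [568.7, 135.9, 200.3]
tool_rot: [-1.57, 0.001, -0.186]
ft_force: [0.5, 3.2, -3.3]
opening: 0.3
```

Call:
{"fn": "drive_tool", "kwargs": {
  "motion": [
    [[0,0,-0.004,0,0,0,0],[0,0,-0.008,0,0,0,0],[0,0,-0.008,0,0,0,0]]
  ]
}}

```text
time_s: 4.52
ee_pos: [568.5, 135.5, 200.3]
tool_rot: [-1.567, 0.001, -0.185]
ft_force: [3.8, 10.7, -4.9]
opening: 0.3
```

```bash
python3 look.py pics/l4.png
```

```text
4.5167 mixer [ -2.1  -6.  200.3] [-1.567e+00  1.000e-03 -1.850e-01] [ 3.8 10.7 -4.9] 0.2848471723244728
top 192 175
scene 313 167
```

View pics/l4.png

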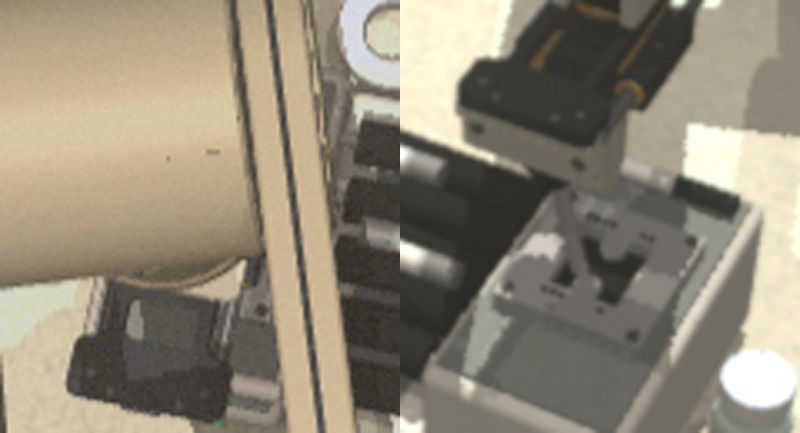

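The stop was met at about 11 N with the stem in the right-hand lane (scene crop (572,225)). Now backing off and going round to the knob's near side.

Call:
{"fn": "drive_tool", "kwargs": {
  "motion": [
    [[0,0,0.1,0,0,0,0],[0,0,0.1,0,0,0,0],[-0.25,0,0.1,0,0,0,0],[-0.25,0,0.1,0,0,0,0],[-0.25,0,0.1,0,0,0,0],[-0.25,0,-0.1,0,0,0,0],[-0.25,0,-0.1,0,0,0,0],[-0.25,0,-0.1,0,0,0,0]]
  ]
}}

```text
time_s: 5.28
ee_pos: [502.8, 118.1, 201.1]
tool_rot: [-1.572, -0.001, -0.189]
ft_force: [-0.3, -0.2, -0.5]
opening: 0.3
```

```bash
python3 look.py
```

```text
5.2833 mixer [-63.4 -35.4 201.1] [-1.572e+00 -1.000e-03 -1.890e-01] [-0.3 -0.2 -0.5] 0.33385424125683183
```

Call:
{"fn": "drive_tool", "kwargs": {
  "motion": [
    [[0.03,0,0.01,0,0,0,0],[0.06,0,0.01,0,0,0,0],[0.08,0,0.01,0,0,0,0],[0.1,0,0.01,0,0,0,0],[0.12,0,0.01,0,0,0,0],[0.14,0,0.01,0,0,0,0],[0.16,0,0.01,0,0,0,0],[0.18,0,0.01,0,0,0,0]]
  ]
}}

```text
time_s: 5.95
ee_pos: [547.4, 114.7, 200.7]
tool_rot: [-1.571, 0.001, -0.186]
ft_force: [-2.4, 0.5, 2.6]
opening: 0.0
```

```bash
python3 look.py
```

```text
5.95 mixer [-18.9 -30.4 200.7] [-1.571e+00  1.000e-03 -1.860e-01] [-2.4  0.5  2.6] 0.018845263638269282
```

Pushing at 2.4 N. Next 20 mm, then finer steps to the stop.

Call:
{"fn": "drive_tool", "kwargs": {
  "motion": [
    [[0.015,0,0,0,0,0,0],[0.03,0,0,0,0,0,0],[0.045,0,0,0,0,0,0],[0.06,0,0,0,0,0,0],[0.07,0,0,0,0,0,0],[0.08,0,0,0,0,0,0],[0.08,0,0,0,0,0,0]]
  ]
}}

```text
time_s: 6.53
ee_pos: [567.0, 110.8, 200.2]
tool_rot: [-1.571, 0.0, -0.187]
ft_force: [-1.9, 1.2, 0.2]
opening: 0.0
```

Call:
{"fn": "drive_tool", "kwargs": {
  "motion": [
    [[0.006,0,0,0,0,0,0],[0.012,0,0,0,0,0,0],[0.012,0,0,0,0,0,0]]
  ]
}}

```text
time_s: 6.78
ee_pos: [569.7, 110.1, 200.3]
tool_rot: [-1.571, 0.001, -0.187]
ft_force: [-1.0, 0.8, -2.0]
opening: 0.6
```

```bash
python3 look.py
```

```text
6.7833 mixer [  3.8 -30.8 200.3] [-1.571e+00  1.000e-03 -1.870e-01] [-1.   0.8 -2. ] 0.5674270070125979
```

Call:
{"fn": "drive_tool", "kwargs": {
  "motion": [
    [[0.005,0,0,0,0,0,0],[0.01,0,0,0,0,0,0],[0.01,0,0,0,0,0,0]]
  ]
}}

```text
time_s: 7.03
ee_pos: [572.3, 109.7, 200.5]
tool_rot: [-1.571, 0.0, -0.187]
ft_force: [-2.0, 0.6, -1.9]
opening: 0.5
```

Call:
{"fn": "drive_tool", "kwargs": {
  "motion": [
    [[0.004,0,0,0,0,0,0],[0.008,0,0,0,0,0,0],[0.008,0,0,0,0,0,0]]
  ]
}}

```text
time_s: 7.28
ee_pos: [574.4, 109.4, 200.7]
tool_rot: [-1.571, -0.0, -0.187]
ft_force: [-1.9, 0.3, -2.2]
opening: 0.3
```

Call:
{"fn": "drive_tool", "kwargs": {
  "motion": [
    [[0.004,0,0,0,0,0,0],[0.008,0,0,0,0,0,0],[0.008,0,0,0,0,0,0]]
  ]
}}

```text
time_s: 7.53
ee_pos: [576.3, 109.1, 200.6]
tool_rot: [-1.571, -0.0, -0.187]
ft_force: [-2.0, 0.4, -1.3]
opening: 0.6
```

Call:
{"fn": "drive_tool", "kwargs": {
  "motion": [
    [[0.004,0,0,0,0,0,0],[0.008,0,0,0,0,0,0],[0.008,0,0,0,0,0,0]]
  ]
}}

```text
time_s: 7.78
ee_pos: [577.9, 108.8, 200.5]
tool_rot: [-1.571, 0.001, -0.187]
ft_force: [-4.0, 1.4, -1.3]
opening: 0.3
```

Call:
{"fn": "drive_tool", "kwargs": {
  "motion": [
    [[0.004,0,0,0,0,0,0],[0.006,0,0,0,0,0,0],[0.006,0,0,0,0,0,0]]
  ]
}}

```text
time_s: 8.03
ee_pos: [579.0, 108.6, 200.3]
tool_rot: [-1.571, 0.002, -0.187]
ft_force: [-6.9, 1.5, -1.9]
opening: 0.6
```

```bash
python3 look.py
```

```text
8.0333 mixer [ 13.2 -30.5 200.3] [-1.571  0.002 -0.187] [-6.9  1.5 -1.9] 0.5601400190438375
```

Call:
{"fn": "drive_tool", "kwargs": {
  "motion": [
    [[0.004,0,0,0,0,0,0],[0.006,0,0,0,0,0,0],[0.006,0,0,0,0,0,0]]
  ]
}}

```text
time_s: 8.28
ee_pos: [579.9, 108.5, 200.1]
tool_rot: [-1.571, 0.003, -0.186]
ft_force: [-8.7, 2.2, -1.0]
opening: 0.3
```

Call:
{"fn": "drive_tool", "kwargs": {
  "motion": [
    [[0.004,0,0,0,0,0,0],[0.006,0,0,0,0,0,0],[0.006,0,0,0,0,0,0]]
  ]
}}

```text
time_s: 8.53
ee_pos: [580.9, 108.4, 199.9]
tool_rot: [-1.571, 0.004, -0.186]
ft_force: [-10.9, 1.4, -0.2]
opening: 0.7
```

The lever meets the stop with force rising steadily to 11 N. Backing off and clearing the view.

Call:
{"fn": "drive_tool", "kwargs": {
  "motion": [
    [[-0.08,0,0,0,0,0,0],[-0.2,0,0,0,0,0,0],[-0.2,0,0,0,0,0,0],[-0.2,-0.3,0,0,0,0,0],[-0.2,-0.3,0,0,0,0,0],[-0.2,-0.3,0,0,0,0,0],[-0.3,-0.3,0.2,0,0,0,0],[-0.4,-0.3,0.4,0,0,0,0]]
  ]
}}

```text
time_s: 9.2
ee_pos: [512.8, 196.6, 277.7]
tool_rot: [-1.569, -0.005, -0.192]
ft_force: [0.5, 0.5, 0.2]
opening: 1.1
```

Call:
{"fn": "drive_tool", "kwargs": {
  "motion": [
    [[-0.1,0,0.9,0,0,0,0],[-0.1,0,0.9,0,0,0,0],[-0.1,0,0.9,0,0,0,0],[-0.1,0,0.9,0,0,0,0],[-0.1,0,0.9,0,0,0,0],[-0.1,0,0.9,0,0,0,0],[-0.1,0,0.9,0,0,0,0],[-0.1,0,0.9,0,0,0,0]]
  ]
}}

```text
time_s: 9.87
ee_pos: [528.4, 424.3, 275.5]
tool_rot: [-1.57, -0.001, -0.185]
ft_force: [-0.7, 0.0, 0.6]
opening: 0.6
```

```bash
python3 look.py pics/l5.png
```

```text
9.8667 mixer [-95.2 270.3 275.5] [-1.57e+00 -1.00e-03 -1.85e-01] [-0.7  0.   0.6] 0.6483945118769604
top 192 175
scene 313 167
```

View pics/l5.png

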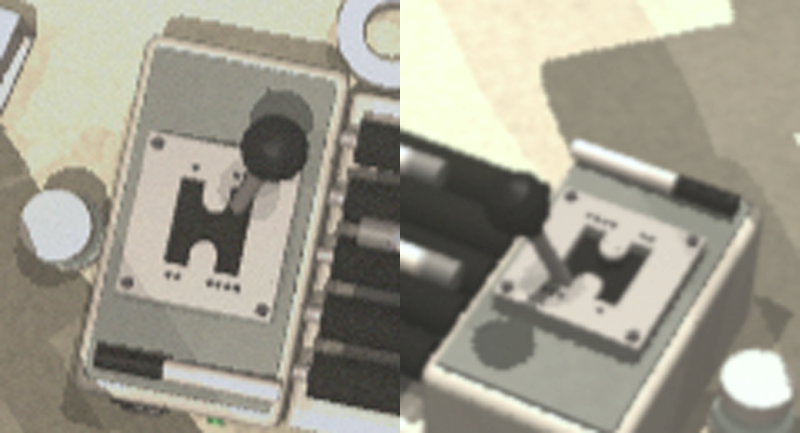

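The knob is far right (top crop (274,147), scene crop (516,203)), stem in slot three; pot and marker unmoved. Checking f numerically.

```bash
python3 - <<'E'
from h import *
k,g=tri((274.2,219.1),(347.8,227.9));print(mix(k),g,knob(.24,.3))
r=least_squares(lambda q:np.r_[proj("top",wor(knob(*q)))-[274.2,219.1],proj("scene",wor(knob(*q)))-[347.8,227.9]],[.24,.3]);print(r.x,r.fun)
E
```

```text
[ 41.84591951 -31.94759878 192.95275006] 1.4156703352379236 [ 41.37282893 -31.79203896 193.91364549]
[0.24135348 0.30511841] [-0.40772009 -0.06476872 -0.44005382 -0.20248261]
```

Fully home: a≈0.24, f≈0.30. Handing in.

```bash
python3 -c "
from bench import workorder; print(workorder.hand_in())"
```

```text
the job is handed in; nothing more can be done
None
```

The mixer is in third gear, and I handed the job in at about 10 s of the 64 s allowed.

- **Left-hand lane:** the lever already stood level with the cross slot in the left-hand lane, measured at about f = 0.00. No push along that lane was needed.
- **Pushes:** with closed fingers I pushed the knob from its left side across to the right-hand lane, then from its near side forward to the stop. Force while it moved was about 2–4 N. At each stop I held about 11 N before backing off.
- **Last check:** with the arm clear, both cameras put the lever at a ≈ 0.241 and f ≈ 0.305. Fully home is 0.24 and 0.30, so the difference is within measuring error.
- **Other things:** the jar and marker looked unmoved in the last close-up. I did not measure the tubes, rack or label roll again, but the arm never went near them, and the wrist force was close to zero after backing off.

The two cameras disagreed by 1–3 mm on measured points, in line with the stated calibration.

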